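Blank reading on a bench photometer

ROBOT

A 7-joint arm with a two-finger parallel gripper is mounted at the origin on the work surface. World frame = base frame: x ahead of the robot, y to its left, z up, the work surface at z = 0. Lengths are in mm, angles in rad, forces in N, time in s.
With the tool pointing down it reaches from about 400 to 750 mm from the base axis. Payload 19.5 kg.
Tool frame: the origin (TCP) lies midway between the tips of the shut fingers; the grasp point (between the pads) lies 19 mm behind it (arm.grasp_offset is the distance from the TCP to the grasp point, in mm); z points along the fingers, y is the line along which they close (so a half turn about z gives the same grasp; the last joint's range is limited). The gripper opens to 85 mm and grips with 20 to 120 N. Pads are 22 mm wide; open, the fingers measure 114 mm over their backs; the gripper's body (76 mm by 85 mm) begins 54 mm behind the grasp point. The pads swing forward as they close: fully open they stand 13 mm farther back than shut.
Start: joints at [1.167, 0.707, -0.028, 1.485, 0.022, 0.951, -0.075], TCP at [203.517, -537.748, 211.068] pointing down, gripper open.
Joint ranges: [-2.71, 2.71], [-0.32, 2.16], [-1.57, 1.52], [0, 2.45], [-1.46, 4.6], [0, 2.02], [-2.83, 2.83]. Speed limits (rad/s): [1.89, 1.89, 2.57, 2.57, 3.01, 3.01, 3.01].

INTERFACE

Orientations are given as a rotation vector (axis times angle).
In Python, from bench import arm gives the robot as it stands.
- The arm moves only by the tool apply_moves, never from a script. Its argument "steps" is a list of rows, each an object with "translation": the shift along the tool's x, y, z as a fraction of full scale, a list of three; "delta_rot": the turn, a rotation vector about the tool's x, y, z as a fraction of full scale, a list of three; "claw": the finger opening in mm, from 0 to 85.4. A call has 1 to 20 rows; each row is the pose to reach, as a shift and turn from the pose commanded when the call began, along the tool's axes at that moment, turning the shorter way round; what a row does not reach only later rows make up. Full scale, the value 1, is 0.3 m for a shift and pi rad for a turn. A row lasts 1/8 s, in which the tool goes at most 62.5 mm and 10.7 degrees, less where a joint would pass 70% of its speed; a pose out of reach is approached as far as the arm can. A call with a number of a shift or a turn outside -1 to 1 is refused whole. A call with a gripper value outside its range is refused whole. The fingers move at their own pace and stop on an object; "grip_force" is the grip in N (left out, the last holds). Time passes only in rows, so rows that repeat a pose let the fingers close. It gives the time, the measured TCP pose, the force, the opening and the grip force at its end, in the units of the state.
- arm.sense(): the state, without advancing time (a new reading comes with each control period).
- arm.camera(name): name is "side" or "top"; returns a dict with "pixels" (420x560x3 uint8, blue, green, red), "fx", "fy", "cx", "cy" (pixels), "distortion" ([k1, k2, p1, p2, k3] as OpenCV has them; the pictures are not rectified), "T" (4x4, takes a point from camera to world coordinates). Camera axes: x right, y down, z forward; pixel columns grow to the right and rows downward; lengths in mm; the calibration is good to about 2 mm. A picture is of the moment at which its call begins. There is no depth.
- arm.sign_off(): hands the job in; it is judged then, once.
The state is a dict: "time": time; "joint_positions": joint angles; "qvel": joint speeds; "effort": joint torques, N m; "ee_pos": TCP position; "ee_rot": TCP orientation; "contact_force": force on the tool from outside, world axes, zero at the start; "moment": the same for the moment, N m; "finger_gap": opening from 0.0 (shut) to 1.0 (fully open); "grip_force": force on a finger pad.
Only numpy, scipy, OpenCV 4.12 (cv2) and the standard library are available. Lean on these libraries where they do the work, as an engineer would, in place of code of your own. Each camera call takes 0.05 s, during which the arm holds its last target. There are 200 camera calls.

TASK

Take a blank reading on the photometer with a fingertip: push its open lid gently shut over the cuvette, then tap the blue zero key, the green read key and the white print key in that order, one at a time, each pressed lightly until it registers and let spring back before the next. Press no other key (yellow mode, red stop), keep the lid shut, and grasp, lift or shift nothing: the cuvette, the vial on the deck and the things on the bench stay where they are.

Things in the scene. Friction and masses are not known exactly. Their poses are not given: they have to be found in the camera images.
- photometer: White bench photometer, fixed, 290 mm deep (x), 340 wide (y), flat deck 115 mm above the bench. Origin: centre of its underside; x to its back, y to its left seen from its key side (the robot's). Five keys in a row along the front of the deck, from left: yellow, blue, red, green, white, 58 mm apart. Dark grey lid at the left behind them; tilted display (top 155 mm above the bench) at the right.
- lid (a joint): Angle of the dark grey lid, rad: 0 = shut (level on the deck), grows as it opens; 0.72 to 0.98 at the start, end stop 1.7. Friction hinge: it stays where left above about 0.7 rad and sinks shut by its weight below about 0.55 rad, within about 2 s. 1 to 2 N square to its face, halfway along, moves it; pushed straight down near the hinge while steep, it can jam. It closes on a firm foam seal.
- lid_hinge (a point): Point on the lid's hinge line, at the middle of its width, 118 mm above the bench, at the photometer's own x = +70 mm, y = +85 mm. The hinge line runs along the photometer's y; the shut lid reaches from here 128 mm towards the front (-x), is 120 mm wide and 12 mm thick, its underside in the hinge plane, so its top is 130 mm above the bench when shut.
- lid_front (a point): Middle of the lid's front upper edge, the free end far from the hinge (it moves with the lid); 128 mm along the lid from the hinge line. A green lip 8 mm long and 50 mm wide sticks out before it.
- cuvette: Clear plastic cuvette, loose, 12.5 mm square, 45 mm tall, standing in the 15 mm square well of the cell holder inside the compartment; its top lies 8 mm below the deck. Origin: centre of its underside.
- vial: Small amber glass vial with a white cap, loose, 24 mm across, 46 mm tall, standing on the photometer's deck behind the lid's hinge. Origin: centre of its underside.
- mode_top (a point): Centre of the top of the yellow mode key, 24 mm (x) by 28 mm (y), flat; at rest 124 mm above the bench, 9 mm above the deck; photometer's own x = -100 mm, y = +116 mm.
- mode_key (a joint): How far the yellow mode key is pressed straight down, m: 0 at rest, 0.005 fully down; it registers past 0.003 and springs back by itself. Spring: about 1.5 N to start, 5 N fully down.
- zero_top (a point): Centre of the top of the blue zero key, 24 mm (x) by 28 mm (y), flat; at rest 124 mm above the bench, 9 mm above the deck; photometer's own x = -100 mm, y = +58 mm.
- zero_key (a joint): How far the blue zero key is pressed straight down, m: 0 at rest, 0.005 fully down; it registers past 0.003 and springs back by itself. Spring: about 1.5 N to start, 5 N fully down.
- stop_top (a point): Centre of the top of the red stop key, 24 mm (x) by 28 mm (y), flat; at rest 124 mm above the bench, 9 mm above the deck; photometer's own x = -100 mm, y = 0 mm.
- stop_key (a joint): How far the red stop key is pressed straight down, m: 0 at rest, 0.005 fully down; it registers past 0.003 and springs back by itself. Spring: about 1.5 N to start, 5 N fully down.
- read_top (a point): Centre of the top of the green read key, 24 mm (x) by 28 mm (y), flat; at rest 124 mm above the bench, 9 mm above the deck; photometer's own x = -100 mm, y = -58 mm.
- read_key (a joint): How far the green read key is pressed straight down, m: 0 at rest, 0.005 fully down; it registers past 0.003 and springs back by itself. Spring: about 1.5 N to start, 5 N fully down.
- print_top (a point): Centre of the top of the white print key, 24 mm (x) by 28 mm (y), flat; at rest 124 mm above the bench, 9 mm above the deck; photometer's own x = -100 mm, y = -116 mm.
- print_key (a joint): How far the white print key is pressed straight down, m: 0 at rest, 0.005 fully down; it registers past 0.003 and springs back by itself. Spring: about 1.5 N to start, 5 N fully down.
- beaker: empty clear glass beaker, 70 mm across, 95 mm tall, loose, on the bench beside the photometer. Origin: centre of its underside.
- reagent: amber glass reagent bottle with a blue cap, 68 mm across, 125 mm tall, loose, on the bench beside the photometer. Origin: centre of its underside.
- jar: white plastic jar with a red lid, 72 mm across, 85 mm tall, loose, on the bench beside the photometer. Origin: centre of its underside.
- rack: blue plastic cuvette rack, 75 x 110 mm, 30 mm tall, with three clear cuvettes fixed in it that rise to 51 mm, loose, on the bench beside the photometer. Origin: centre of its underside.

How it is judged:
By the outcome, as a careful person would: the job done as asked, in the order asked, and still so for the second after the job is handed in, with the robot touching nothing.
It also fails if it takes over 51 s, if anything falls off the work surface, if the arm or the gripper's body presses on something with over 40 N, if the wrist force passes 120 N, or if a joint passes its speed limit or range.

## Working session

There is one attempt and no reset: what is moved stays moved. The work goes in short steps, Python scripts to look and compute and a tool call to move; the robot and the scene stay as the last step left them, time stands still between calls to the robot, and variables do not carry over. Pictures are saved under pics/ and viewed, at most 10 in all, crops included, and the job is handed in when it is done.

Besides the shell and the picture viewer there is one more tool, called after "Emit:" by a JSON object that holds its "op" and its "data", one argument or row to a line. apply_moves: Moves the arm, as the interface text tells. Shift numbers are shares of 0.3 m and turn numbers shares of pi rad, none past 1 either way. Its arguments: {"type":"object","properties":{"steps":{"type":"array"},"grip_force":{"type":"number"}},"required":["steps"]}

```bash
mkdir -p pics
python3 - <<'E'
from bench import arm
import cv2,pickle
d={}
for n in("side","top"):
    c=arm.camera(n);d[n]=c;cv2.imwrite(f"pics/{n}0.png",c["pixels"])
    print(n,c["fx"],c["fy"],c["cx"],c["cy"],c["distortion"],c["T"])
pickle.dump(d,open("c0.pkl","wb"))
print(arm.sense())
E
```

```text
side 472.62301580332786 472.62301580332786 277.229179986699 210.86806477659943 [-0.03202849  0.          0.          0.          0.        ] [[-9.37054175e-01 -2.13366619e-01  2.76413021e-01  1.09326117e+02]
 [-3.49032803e-01  5.95626182e-01 -7.23467728e-01  1.09807800e+03]
 [-1.02749696e-02 -7.74405667e-01 -6.32605950e-01  1.06129894e+03]
 [ 0.00000000e+00  0.00000000e+00  0.00000000e+00  1.00000000e+00]]
top 426.7083017455484 426.7083017455484 280.2989981979559 211.64182713536897 [-0.13390958  0.          0.          0.          0.        ] [[-1.11922276e-02 -9.86859072e-01  1.61195244e-01  3.06993629e+02]
 [-9.99921396e-01  1.01346133e-02 -7.38181098e-03 -2.29503451e+00]
 [ 5.65115566e-03 -1.61265192e-01 -9.86894930e-01  1.46778439e+03]
 [ 0.00000000e+00  0.00000000e+00  0.00000000e+00  1.00000000e+00]]
{'time': 0.1, 'joint_positions': array([ 1.16729318,  0.70704281, -0.02762922,  1.48491522,  0.02199817,
        0.9508789 , -0.07552705]), 'qvel': array([-2.27009047e-03, -2.05380494e-03,  1.57786510e-04, -8.81953700e-04,
        9.41338208e-05, -3.91211820e-04, -1.02646361e-04]), 'effort': array([ 4.38295092e-04, -8.84283257e+01,  1.23687878e+00, -2.36450350e+01,
        1.71929318e-02,  5.15408858e-03,  7.63032432e-06]), 'ee_pos': array([ 203.45220326, -537.55316552,  210.68164497]), 'ee_rot': array([-3.08942506e+00, -5.65026996e-01,  2.92679641e-04]), 'contact_force': array([-0.2784452 ,  0.36300306, -0.40810007]), 'moment': array([-0.06618634, -0.01549409,  0.00857834]), 'grip_force': 0.0, 'finger_gap': 0.9952881198137898}
```

View pics/side0.png

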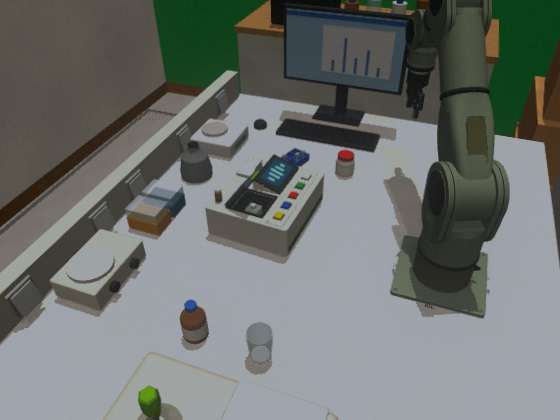

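View pics/top0.png

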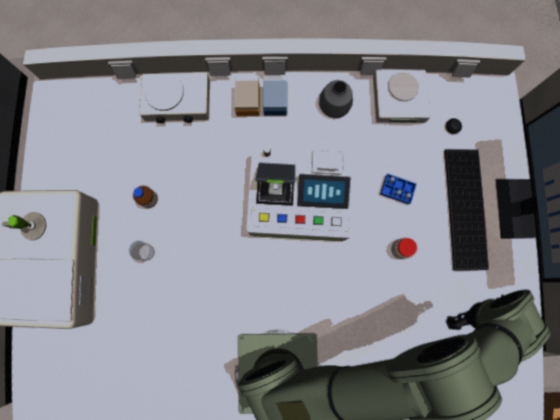

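The side view shows the keys from yellow (279,216) to white (307,177), with the lid open near (245,200). In the top view the keys run from yellow (264,217) to white (336,221), and the lid is near (276,172). Next I'll refine these and view enlarged crops.

```bash
cat > h.py <<'E'
import numpy as np,cv2,pickle
from scipy.optimize import least_squares
def proj(c,P):
    R=c["T"][:3,:3].T; t=-R@c["T"][:3,3]
    K=np.array([[c["fx"],0,c["cx"]],[0,c["fy"],c["cy"]],[0,0,1.]])
    return cv2.projectPoints(np.float64(P).reshape(-1,1,3),cv2.Rodrigues(R)[0],t,K,np.float64(c["distortion"]))[0][:,0]
def world(p,P):  # p=x,y,yaw,z0
    P=np.float64(P); s,co=np.sin(p[2]),np.cos(p[2])
    return np.c_[p[0]+co*P[:,0]-s*P[:,1],p[1]+s*P[:,0]+co*P[:,1],p[3]+P[:,2]]
KEYS=np.array([[-100,y,124.] for y in(116,58,0,-58,-116)])
E
python3 - <<'E'
from h import *
d=pickle.load(open("c0.pkl","rb"))
g={"side":[(279,216),(287,205),(293,195),(300,185),(307,177)],"top":[(264,217),(282,218),(300,219),(318,220),(336,221)]}
rng=[(20,35),(105,125),(0,10),(45,75)]
obs={}
for n,c in d.items():
    h=cv2.cvtColor(c["pixels"],cv2.COLOR_BGR2HSV).astype(int)
    obs[n]=[]
    for i,(u,v) in enumerate(g[n][:4]):
        w=h[v-7:v+8,u-7:u+8]; H=w[...,0]
        m=(w[...,1]>110)&(w[...,2]>60)&(((H>=rng[i][0])&(H<=rng[i][1]))|((i==2)&(H>170)))
        ys,xs=np.nonzero(m); wt=w[...,1][m]
        obs[n].append((u-7+np.average(xs,weights=wt),v-7+np.average(ys,weights=wt))); print(n,i,m.sum(),obs[n][-1])
f=lambda p:np.concatenate([(proj(d[n],world(p,KEYS[:4]))-obs[n]).ravel() for n in d])
r=least_squares(f,[500,0,0,0]);print(r.x,r.fun.round(1))
for n in d: # per-view fit with z=0
    r1=least_squares(lambda q:(proj(d[n],world([*q,0],KEYS[:4]))-obs[n]).ravel(),[500,0,0]);print(n,r1.x)
print(world(r.x,KEYS))
np.save("pose.npy",r.x)
for n,(u0,v0,u1,v1) in {"side":(200,140,330,250),"top":(240,140,360,245)}.items():
    cv2.imwrite(f"pics/{n}_z.png",cv2.resize(d[n]["pixels"][v0:v1,u0:u1],None,fx=5.5,fy=5.4,interpolation=cv2.INTER_CUBIC))
E
```

```text
side 0 51 (np.float64(278.24300749028157), np.float64(215.08703896842704))
side 1 40 (np.float64(285.799536836011), np.float64(204.46982197134173))
side 2 40 (np.float64(292.7837160751566), np.float64(194.32595685455811))
side 3 33 (np.float64(299.4533968137704), np.float64(184.8624793993774))
top 0 58 (np.float64(263.6037754208427), np.float64(216.94891505303104))
top 1 59 (np.float64(281.67359050445106), np.float64(217.90540419027067))
top 2 62 (np.float64(299.8356543551596), np.float64(218.9548481965228))
top 3 59 (np.float64(317.9513983450299), np.float64(219.9942390279669))
[ 6.02070852e+02 -8.12909843e+01 -6.74830710e-02 -2.89985535e+00] [-0.1 -0.  -0.2 -0.  -0.1  0.  -0.1 -0.1 -0.   0.1  0.   0.1  0.   0.1
  0.   0.1]
side [ 6.00498537e+02 -7.78031647e+01 -6.73356082e-02]
top [ 6.01997520e+02 -8.10924215e+01 -6.72081932e-02]
[[ 510.1205603    41.18817233  121.10014465]
 [ 506.20951223  -16.6798128   121.10014465]
 [ 502.29846415  -74.54779793  121.10014465]
 [ 498.38741608 -132.41578305  121.10014465]
 [ 494.476368   -190.28376818  121.10014465]]
```

View pics/side_z.png

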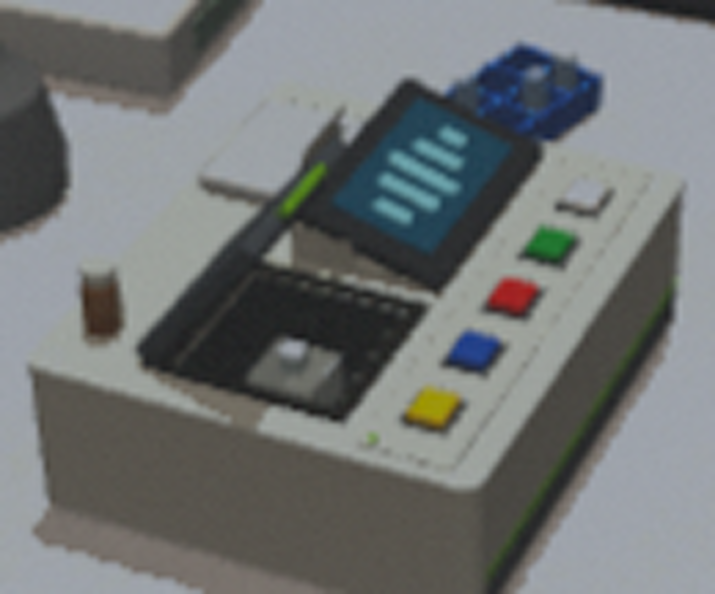

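View pics/top_z.png

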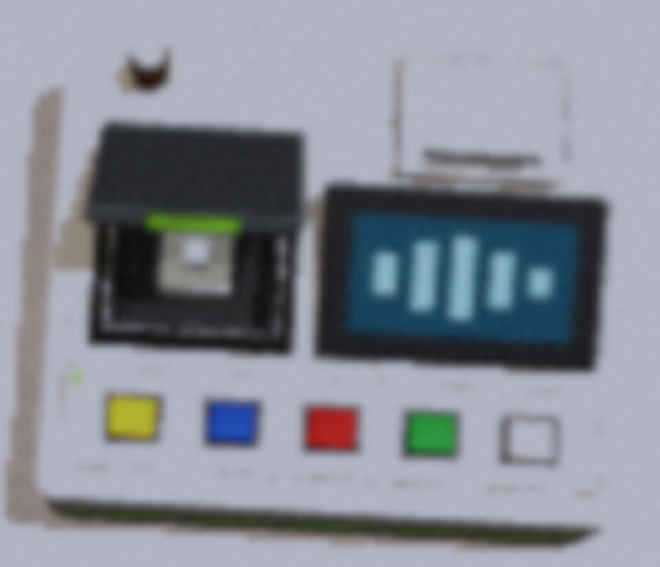

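The crops show the lid open with its green lip at about (255.1,175.2) in the side view and (275.5,181.3) in the top view. The keys are clear and the vial is behind the lid. Now I'll fit the lid angle and plan the push.

```bash
cat >> h.py <<'E'
def lidpt(p,th,s,n,y=0): # s along lid from hinge, n above its underside
    return world(p,[[70-s*np.cos(th)+n*np.sin(th),85+y,118+s*np.sin(th)+n*np.cos(th)]])
def delta(target,yaw,start=None):
    """shift fraction and turn fraction from current pose (tool down, tool x at world 'yaw')"""
    from bench import arm
    from scipy.spatial.transform import Rotation as Ro
    s=arm.sense();R=Ro.from_rotvec(s["ee_rot"])
    G=Ro.from_matrix(np.array([[np.cos(yaw),np.sin(yaw),0],[np.sin(yaw),-np.cos(yaw),0],[0,0,-1.]]))
    return (R.inv().apply(np.array(target)-s["ee_pos"])/300).round(4),((R.inv()*G).as_rotvec()/np.pi).round(4)
E
python3 - <<'E'
from h import *
d=pickle.load(open("c0.pkl","rb"));p=np.load("pose.npy")
o={"side":(255.1,175.2),"top":(275.5,181.3)}
for n in d:
    for th in(.72,.8,.88,.96): print(n,th,proj(d[n],lidpt(p,th,132,8))[0].round(1),o[n])
r=least_squares(lambda q:np.concatenate([proj(d[n],lidpt(p,q[0],132,8,q[1]))[0]-o[n] for n in d]),[.8,0]);print(r.x,r.fun)
th=r.x[0]
for s in(70,100,115,128):print(s,lidpt(p,th,s,12))
t=lidpt(p,th,105,12)[0]+[0,0,45];print(t,delta(t,p[2]))
E
```

```text
side 0.72 [259.6 181.3] (255.1, 175.2)
side 0.8 [257.3 178.8] (255.1, 175.2)
side 0.88 [254.8 176.4] (255.1, 175.2)
side 0.96 [252.2 174.2] (255.1, 175.2)
top 0.72 [274.5 188.4] (275.5, 181.3)
top 0.8 [274.6 185.4] (275.5, 181.3)
top 0.88 [274.7 182.2] (275.5, 181.3)
top 0.96 [274.9 178.9] (275.5, 181.3)
[ 0.89824983 -3.02128217] [-0.4489185   0.18780943  0.27640875  0.23830086]
70 [[643.49938059   1.10295124 177.33254939]]
100 [[624.85252073   2.36321225 200.79968299]]
115 [[615.5290908    2.99334275 212.5332498 ]]
128 [[607.44878487   3.53945586 222.70234102]]
[621.74471076   2.57325575 249.71087193] (array([ 1.9413, -1.1905, -0.129 ]), array([-3.000e-04,  1.000e-04,  1.366e-01]))
```

Emit:
{"op": "apply_moves", "data": {
  "steps": [
    {"translation":[0.1,-0.06,-0.1],"delta_rot":[0,0,0.01],"claw":0},
    {"translation":[0.25,-0.15,-0.23],"delta_rot":[0,0,0.03],"claw":0},
    {"translation":[0.4,-0.25,-0.23],"delta_rot":[0,0,0.06],"claw":0},
    {"translation":[0.55,-0.34,-0.23],"delta_rot":[0,0,0.08],"claw":0},
    {"translation":[0.7,-0.43,-0.23],"delta_rot":[0,0,0.1],"claw":0},
    {"translation":[0.85,-0.52,-0.23],"delta_rot":[0,0,0.12],"claw":0},
    {"translation":[0.97,-0.595,-0.23],"delta_rot":[0,0,0.1366],"claw":0},
    {"translation":[0.97,-0.595,-0.23],"delta_rot":[0,0,0.1366],"claw":0},
    {"translation":[0.97,-0.595,-0.23],"delta_rot":[0,0,0.1366],"claw":0},
    {"translation":[0.97,-0.595,-0.23],"delta_rot":[0,0,0.1366],"claw":0}
  ]
}}

```text
time: 1.35
ee_pos: [411.9, -268.7, 280.1]
ee_rot: [3.14, -0.108, -0.0]
contact_force: [-0.1, -0.1, -0.3]
finger_gap: 0.002
grip_force: 0.0
```

Run:
```python
from h import *
p=np.load("pose.npy")
t=lidpt(p,.9,105,12)[0]+[0,0,70];print(t,delta(t,p[2]))
```

```text
[621.90127339   2.56267435 274.80878978] (array([ 0.6364, -0.9502,  0.0172]), array([ 0.    ,  0.0001, -0.0004]))
```

Emit:
{"op": "apply_moves", "data": {
  "steps": [
    {"translation":[0.14,-0.19,0],"delta_rot":[0,0,0],"claw":0},
    {"translation":[0.28,-0.38,0],"delta_rot":[0,0,0],"claw":0},
    {"translation":[0.42,-0.57,0],"delta_rot":[0,0,0],"claw":0},
    {"translation":[0.55,-0.76,0],"delta_rot":[0,0,0],"claw":0},
    {"translation":[0.665,-0.95,0],"delta_rot":[0,0,0],"claw":0},
    {"translation":[0.665,-0.95,0],"delta_rot":[0,0,0],"claw":0},
    {"translation":[0.665,-0.95,0],"delta_rot":[0,0,0],"claw":0},
    {"translation":[0.665,-0.95,0],"delta_rot":[0,0,0],"claw":0}
  ]
}}

```text
time: 2.35
ee_pos: [630.5, 1.6, 280.0]
ee_rot: [3.139, -0.108, -0.001]
contact_force: [-0.5, -0.7, 0.9]
finger_gap: -0.001
grip_force: 0.0
```

Run:
```python
from h import *
p=np.load("pose.npy")
for th in(.95,.9,.85,.8,.75,.7,.65,.6,.55,.5,.45,.4,.3,.2,.1,0):
    t=lidpt(p,th,100,12)[0]+[11,-.7,0];a=delta(t,p[2]);print(th,t.round(0),a[0])
print(a[1])
from bench import arm
c=arm.camera("side");cv2.imwrite("pics/s2.png",cv2.resize(c["pixels"][100:250,200:340],None,fx=4,fy=4))
```

```text
0.95 [640.   1. 203.] [ 0.033  -0.0015  0.2554]
0.9 [636.   2. 201.] [ 0.0185 -0.0015  0.2638]
0.85 [632.   2. 198.] [ 0.0045 -0.0014  0.273 ]
0.8 [628.   2. 195.] [-0.0091 -0.0014  0.2828]
0.75 [624.   2. 192.] [-0.0222 -0.0014  0.2933]
0.7 [620.   3. 189.] [-0.0348 -0.0014  0.3045]
0.65 [616.   3. 185.] [-0.0467 -0.0014  0.3162]
0.6 [613.   3. 181.] [-0.0581 -0.0014  0.3286]
0.55 [610.   3. 178.] [-0.0688 -0.0014  0.3415]
0.5 [607.   4. 174.] [-0.0789 -0.0014  0.3549]
0.45 [604.   4. 169.] [-0.0883 -0.0014  0.3688]
0.4 [601.   4. 165.] [-0.097  -0.0014  0.3832]
0.3 [597.   4. 156.] [-0.1122 -0.0014  0.4131]
0.2 [593.   5. 147.] [-0.1243 -0.0014  0.4444]
0.1 [591.   5. 137.] [-0.1332 -0.0014  0.4768]
0 [589.   5. 127.] [-0.1389 -0.0014  0.5098]
[ 0.0002  0.0001 -0.0004]
```

View pics/s2.png

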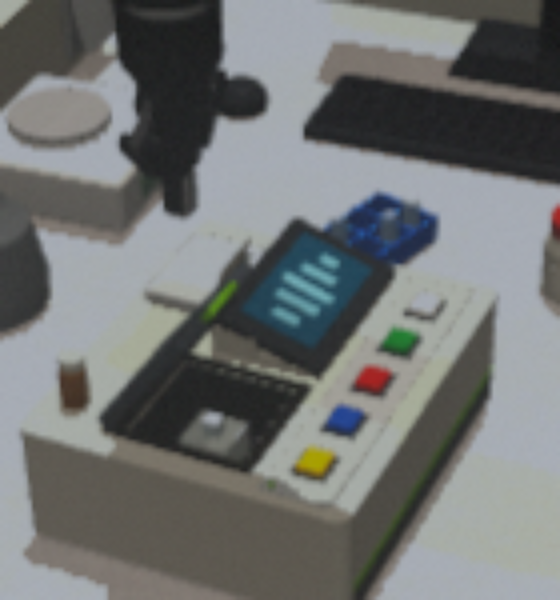

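The closed fingertip is above the lid and slightly behind its edge, at crop (180,210). I'll make contact slowly along the lid's arc.

Emit:
{"op": "apply_moves", "data": {
  "steps": [
    {"translation":[0.02,0,0.1],"delta_rot":[0,0,0],"claw":0},
    {"translation":[0.02,0,0.18],"delta_rot":[0,0,0],"claw":0},
    {"translation":[0.02,0,0.23],"delta_rot":[0,0,0],"claw":0},
    {"translation":[0.0185,0,0.25],"delta_rot":[0,0,0],"claw":0},
    {"translation":[0.0185,0,0.264],"delta_rot":[0,0,0],"claw":0},
    {"translation":[0.0115,0,0.268],"delta_rot":[0,0,0],"claw":0},
    {"translation":[0.0045,0,0.273],"delta_rot":[0,0,0],"claw":0},
    {"translation":[-0.002,0,0.278],"delta_rot":[0,0,0],"claw":0},
    {"translation":[-0.009,0,0.283],"delta_rot":[0,0,0],"claw":0},
    {"translation":[-0.009,0,0.283],"delta_rot":[0,0,0],"claw":0}
  ]
}}

```text
time: 3.65
ee_pos: [627.9, 3.3, 195.2]
ee_rot: [-3.14, 0.106, 0.0]
contact_force: [0.6, -0.4, 0.1]
finger_gap: -0.003
grip_force: 0.0
```

Emit:
{"op": "apply_moves", "data": {
  "steps": [
    {"translation":[-0.0065,0,0.005],"delta_rot":[0,0,0],"claw":0},
    {"translation":[-0.013,0,0.0105],"delta_rot":[0,0,0],"claw":0},
    {"translation":[-0.0195,0,0.016],"delta_rot":[0,0,0],"claw":0},
    {"translation":[-0.0257,0,0.022],"delta_rot":[0,0,0],"claw":0},
    {"translation":[-0.0317,0,0.0275],"delta_rot":[0,0,0],"claw":0},
    {"translation":[-0.0376,0,0.0333],"delta_rot":[0,0,0],"claw":0},
    {"translation":[-0.0376,0,0.0333],"delta_rot":[0,0,0],"claw":0}
  ]
}}

```text
time: 4.53
ee_pos: [616.7, 4.1, 185.1]
ee_rot: [-3.14, 0.106, 0.0]
contact_force: [-1.0, -0.9, 0.7]
finger_gap: 0.002
grip_force: 0.0
```

Run:
```python
from h import *
from bench import arm
c=arm.camera("side");t=arm.camera("top")
a=cv2.resize(c["pixels"][120:230,200:310],None,fx=3.6,fy=3.6,interpolation=2);b=cv2.resize(t["pixels"][130:240,220:330],None,fx=3.6,fy=3.6,interpolation=2)
cv2.imwrite("pics/s3.png",np.hstack([a,b]))
```

```text
(no output)
```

View pics/s3.png

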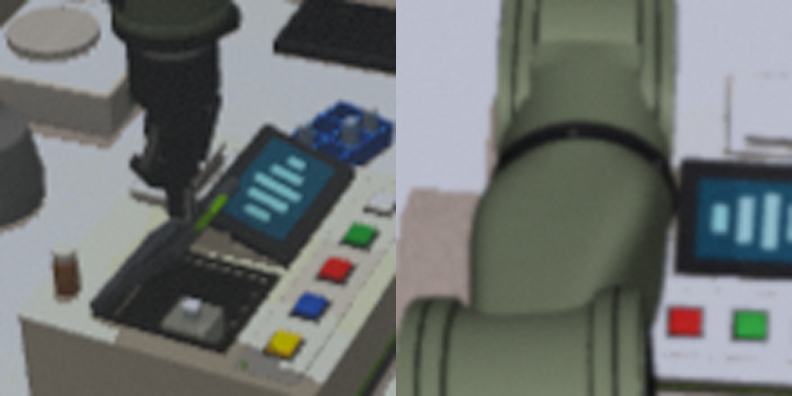

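The side crop shows the tip on the lid's upper face and the lip at about (259,179), so the lid has started down. I'll keep following the arc.

Emit:
{"op": "apply_moves", "data": {
  "steps": [
    {"translation":[-0.0057,0,0.0062],"delta_rot":[0,0,0],"claw":0},
    {"translation":[-0.0114,0,0.0124],"delta_rot":[0,0,0],"claw":0},
    {"translation":[-0.0168,0,0.0188],"delta_rot":[0,0,0],"claw":0},
    {"translation":[-0.0221,0,0.0253],"delta_rot":[0,0,0],"claw":0},
    {"translation":[-0.0272,0,0.032],"delta_rot":[0,0,0],"claw":0},
    {"translation":[-0.0322,0,0.0387],"delta_rot":[0,0,0],"claw":0},
    {"translation":[-0.037,0,0.0457],"delta_rot":[0,0,0],"claw":0},
    {"translation":[-0.0416,0,0.0526],"delta_rot":[0,0,0],"claw":0},
    {"translation":[-0.046,0,0.0598],"delta_rot":[0,0,0],"claw":0},
    {"translation":[-0.0503,0,0.067],"delta_rot":[0,0,0],"claw":0}
  ]
}}

```text
time: 5.88
ee_pos: [601.6, 5.0, 165.0]
ee_rot: [-3.14, 0.106, 0.0]
contact_force: [-0.5, -0.1, -0.5]
finger_gap: -0.002
grip_force: 0.0
```

Emit:
{"op": "apply_moves", "data": {
  "steps": [
    {"translation":[-0.008,0,0.015],"delta_rot":[0,0,0],"claw":0},
    {"translation":[-0.0152,0,0.03],"delta_rot":[0,0,0],"claw":0},
    {"translation":[-0.0215,0,0.045],"delta_rot":[0,0,0],"claw":0},
    {"translation":[-0.0273,0,0.061],"delta_rot":[0,0,0],"claw":0},
    {"translation":[-0.032,0,0.077],"delta_rot":[0,0,0],"claw":0},
    {"translation":[-0.0362,0,0.0936],"delta_rot":[0,0,0],"claw":0},
    {"translation":[-0.0362,0,0.0936],"delta_rot":[0,0,0],"claw":0},
    {"translation":[-0.0362,0,0.0936],"delta_rot":[0,0,0],"claw":0},
    {"translation":[-0.0362,0,0.0936],"delta_rot":[0,0,0],"claw":0},
    {"translation":[-0.0362,0,0.0936],"delta_rot":[0,0,0],"claw":0},
    {"translation":[-0.0362,0,0.0936],"delta_rot":[0,0,0],"claw":0},
    {"translation":[-0.0362,0,0.0936],"delta_rot":[0,0,0],"claw":0}
  ]
}}

```text
time: 7.38
ee_pos: [590.9, 5.8, 137.1]
ee_rot: [-3.14, 0.106, 0.0]
contact_force: [-0.0, -0.8, -1.0]
finger_gap: 0.0
grip_force: 0.0
```

Run:
```python
from h import *
from bench import arm
p=np.load("pose.npy")
c=arm.camera("side")
cv2.imwrite("pics/s4.png",cv2.resize(c["pixels"][120:240,200:320],None,fx=5,fy=5,interpolation=2))
print(proj(c,lidpt(p,0,132,8,-3)),proj(c,lidpt(p,0.1,132,8,-3)))
```

```text
[[271.67734174 205.27491051]] [[271.1862585 201.9178406]]
```

View pics/s4.png

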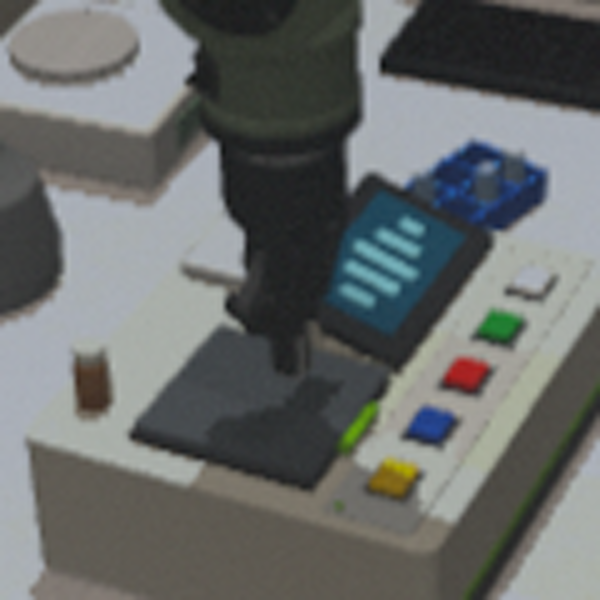

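The lip is at (271.8,205.4), which matches the predicted shut position of (271.7,205.3). I'll press lightly to confirm it's seated and to calibrate height.

Emit:
{"op": "apply_moves", "data": {
  "steps": [
    {"translation":[0,0,0.012],"delta_rot":[0,0,0],"claw":0},
    {"translation":[0,0,0.02],"delta_rot":[0,0,0],"claw":0},
    {"translation":[0,0,0.023],"delta_rot":[0,0,0],"claw":0},
    {"translation":[0,0,0.023],"delta_rot":[0,0,0],"claw":0}
  ]
}}

```text
time: 7.92
ee_pos: [590.9, 5.8, 130.1]
ee_rot: [-3.14, 0.106, 0.0]
contact_force: [0.1, 0.6, -0.5]
finger_gap: -0.001
grip_force: 0.0
```

Emit:
{"op": "apply_moves", "data": {
  "steps": [
    {"translation":[0,0,0.002],"delta_rot":[0,0,0],"claw":0},
    {"translation":[0,0,0.004],"delta_rot":[0,0,0],"claw":0},
    {"translation":[0,0,0.004],"delta_rot":[0,0,0],"claw":0}
  ]
}}

```text
time: 8.3
ee_pos: [590.9, 5.8, 128.9]
ee_rot: [-3.14, 0.106, 0.0]
contact_force: [-0.0, 0.5, -0.4]
finger_gap: -0.0
grip_force: 0.0
```

Emit:
{"op": "apply_moves", "data": {
  "steps": [
    {"translation":[0,0,0.0025],"delta_rot":[0,0,0],"claw":0},
    {"translation":[0,0,0.004],"delta_rot":[0,0,0],"claw":0},
    {"translation":[0,0,0.004],"delta_rot":[0,0,0],"claw":0}
  ]
}}

```text
time: 8.68
ee_pos: [590.9, 5.8, 127.7]
ee_rot: [-3.14, 0.106, 0.0]
contact_force: [0.3, -0.3, -0.2]
finger_gap: -0.001
grip_force: 0.0
```

Run:
```python
from h import *
p=np.load("pose.npy")
W=world(p,KEYS)
for i,n in((1,'zero'),(3,'read'),(4,'print')):
    t=W[i].copy();t[2]=145;print(n,W[i].round(1),delta(t,p[2]))
```

```text
zero [506.2 -16.7 121.1] (array([-0.2765,  0.0938, -0.0577]), array([-0.,  0.,  0.]))
read [ 498.4 -132.4  121.1] (array([-0.2765,  0.4805, -0.0577]), array([-0.,  0.,  0.]))
print [ 494.5 -190.3  121.1] (array([-0.2766,  0.6738, -0.0577]), array([-0.,  0.,  0.]))
```

Emit:
{"op": "apply_moves", "data": {
  "steps": [
    {"translation":[0,0,0.002],"delta_rot":[0,0,0],"claw":0},
    {"translation":[0,0,0.0035],"delta_rot":[0,0,0],"claw":0},
    {"translation":[0,0,0.0035],"delta_rot":[0,0,0],"claw":0}
  ]
}}

```text
time: 9.05
ee_pos: [590.9, 5.8, 126.6]
ee_rot: [-3.14, 0.106, 0.0]
contact_force: [0.4, -0.3, 0.0]
finger_gap: -0.002
grip_force: 0.0
```

Emit:
{"op": "apply_moves", "data": {
  "steps": [
    {"translation":[0,0,0.002],"delta_rot":[0,0,0],"claw":0},
    {"translation":[0,0,0.0035],"delta_rot":[0,0,0],"claw":0},
    {"translation":[0,0,0.0035],"delta_rot":[0,0,0],"claw":0}
  ]
}}

```text
time: 9.43
ee_pos: [590.9, 5.8, 125.6]
ee_rot: [-3.14, 0.106, 0.0]
contact_force: [-0.4, -0.0, 0.1]
finger_gap: -0.006
grip_force: 0.0
```

Emit:
{"op": "apply_moves", "data": {
  "steps": [
    {"translation":[0,0,0.002],"delta_rot":[0,0,0],"claw":0},
    {"translation":[0,0,0.0035],"delta_rot":[0,0,0],"claw":0},
    {"translation":[0,0,0.0035],"delta_rot":[0,0,0],"claw":0}
  ]
}}

```text
time: 9.8
ee_pos: [590.9, 5.8, 124.6]
ee_rot: [-3.14, 0.106, 0.0]
contact_force: [-1.0, 0.1, -0.3]
finger_gap: 0.002
grip_force: 0.0
```

Run:
```python
from h import *
from bench import arm
print(arm.sense()["contact_force"])
c=arm.camera("side")
cv2.imwrite("pics/s5.png",cv2.resize(c["pixels"][160:240,220:320],None,fx=7,fy=7,interpolation=2))
```

```text
[-1.04520597  0.06269348 -0.34039851]
```

View pics/s5.png

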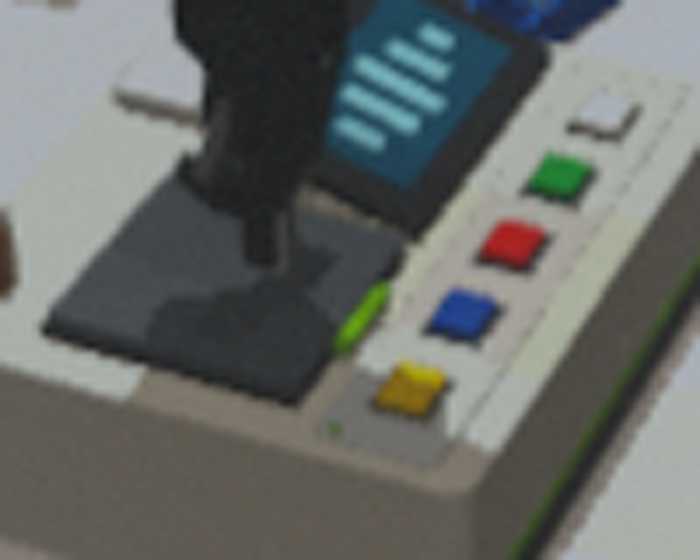

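The lid is shut, with the lip at (271.9,205.3). The fingertip bottom is near (257.5,198). I'll check what height that implies.

Run:
```python
from h import *
d=pickle.load(open("c0.pkl","rb"));p=np.load("pose.npy");c=d["side"]
from bench import arm
T=arm.sense()["ee_pos"]
for z in(120,124.6,130,135): 
    q=world([T[0],T[1],p[2],0],[[x,y,z] for x in(-11,11) for y in(-15,15)])
    print(z,proj(c,[[*T[:2],z]]).round(1),((proj(c,q)-[220,160])*7).round(0).tolist())
print(((proj(c,np.vstack([lidpt(p,0,s,12,y) for s in(0,128) for y in(-60,60)]))-[220,160])*7).round())
```

```text
120 [[258.4 203.3]] [[305.0, 290.0], [276.0, 328.0], [262.0, 279.0], [233.0, 316.0]]
124.6 [[258.4 202.2]] [[305.0, 283.0], [276.0, 320.0], [262.0, 271.0], [233.0, 308.0]]
130 [[258.3 200.8]] [[304.0, 273.0], [276.0, 311.0], [261.0, 262.0], [232.0, 299.0]]
135 [[258.3 199.6]] [[304.0, 265.0], [275.0, 302.0], [261.0, 253.0], [232.0, 290.0]]
[[162. 174.]
 [ 39. 317.]
 [405. 238.]
 [293. 389.]]
```

The image suggests the real tip is well above where I modelled it, by roughly 15–20 mm. I'll probe down gently to find contact.

Emit:
{"op": "apply_moves", "data": {
  "steps": [
    {"translation":[0,0,0.004],"delta_rot":[0,0,0],"claw":0},
    {"translation":[0,0,0.0075],"delta_rot":[0,0,0],"claw":0},
    {"translation":[0,0,0.01],"delta_rot":[0,0,0],"claw":0}
  ]
}}

```text
time: 10.22
ee_pos: [590.9, 5.8, 121.5]
ee_rot: [-3.14, 0.106, 0.0]
contact_force: [0.5, 0.4, -0.6]
finger_gap: 0.001
grip_force: 0.0
```

Emit:
{"op": "apply_moves", "data": {
  "steps": [
    {"translation":[0,0,0.0035],"delta_rot":[0,0,0],"claw":0},
    {"translation":[0,0,0.007],"delta_rot":[0,0,0],"claw":0},
    {"translation":[0,0,0.007],"delta_rot":[0,0,0],"claw":0}
  ]
}}

```text
time: 10.6
ee_pos: [590.9, 5.8, 119.4]
ee_rot: [-3.14, 0.106, 0.0]
contact_force: [0.1, -0.9, 0.2]
finger_gap: -0.0
grip_force: 0.0
```

Run:
```python
from h import *
d=pickle.load(open("c0.pkl","rb"));c=d["side"]
print(proj(c,[[630.5,1.6,280],[630.5,1.6,297]]), "seen 245,152.5; start tip open", proj(c,[[203.5,-537.7,211],[203.5,-537.7,230]]))
```

```text
[[245.01393614 158.32187782]
 [244.71456641 153.55185356]] seen 245,152.5; start tip open [[409.65594024 120.34456519]
 [410.49917944 115.74018282]]
```

Emit:
{"op": "apply_moves", "data": {
  "steps": [
    {"translation":[0,0,0.004],"delta_rot":[0,0,0],"claw":0},
    {"translation":[0,0,0.008],"delta_rot":[0,0,0],"claw":0},
    {"translation":[0,0,0.01],"delta_rot":[0,0,0],"claw":0}
  ]
}}

```text
time: 10.98
ee_pos: [590.9, 5.8, 116.4]
ee_rot: [-3.14, 0.106, 0.0]
contact_force: [1.0, -0.2, 0.2]
finger_gap: -0.0
grip_force: 0.0
```

Emit:
{"op": "apply_moves", "data": {
  "steps": [
    {"translation":[0,0,0.0035],"delta_rot":[0,0,0],"claw":0},
    {"translation":[0,0,0.005],"delta_rot":[0,0,0],"claw":0}
  ]
}}

```text
time: 11.22
ee_pos: [590.9, 5.8, 114.9]
ee_rot: [-3.14, 0.106, 0.0]
contact_force: [0.4, 0.0, 0.2]
finger_gap: -0.005
grip_force: 0.0
```

Emit:
{"op": "apply_moves", "data": {
  "steps": [
    {"translation":[0,0,0.0035],"delta_rot":[0,0,0],"claw":0},
    {"translation":[0,0,0.005],"delta_rot":[0,0,0],"claw":0}
  ]
}}

```text
time: 11.48
ee_pos: [590.9, 5.8, 113.4]
ee_rot: [-3.14, 0.106, 0.0]
contact_force: [-0.2, 0.1, -0.1]
finger_gap: 0.0
grip_force: 0.0
```

Emit:
{"op": "apply_moves", "data": {
  "steps": [
    {"translation":[0,0,0.0035],"delta_rot":[0,0,0],"claw":0},
    {"translation":[0,0,0.0035],"delta_rot":[0,0,0],"claw":0}
  ]
}}

```text
time: 11.72
ee_pos: [590.9, 5.8, 112.4]
ee_rot: [-3.14, 0.106, 0.0]
contact_force: [-0.4, -0.7, 0.2]
finger_gap: 0.001
grip_force: 0.0
```

Emit:
{"op": "apply_moves", "data": {
  "steps": [
    {"translation":[0,0,0.0035],"delta_rot":[0,0,0],"claw":0},
    {"translation":[0,0,0.0035],"delta_rot":[0,0,0],"claw":0}
  ]
}}

```text
time: 11.98
ee_pos: [590.9, 5.8, 111.3]
ee_rot: [-3.14, 0.106, 0.0]
contact_force: [0.1, 0.7, 0.2]
finger_gap: 0.003
grip_force: 0.0
```

Run:
```python
from h import *
from bench import arm
print(arm.sense()["contact_force"])
c=arm.camera("side")
cv2.imwrite("pics/s6.png",cv2.resize(c["pixels"][160:240,220:320],None,fx=7,fy=7,interpolation=2))
```

```text
[0.07018016 0.72693914 0.23810681]
```

View pics/s6.png

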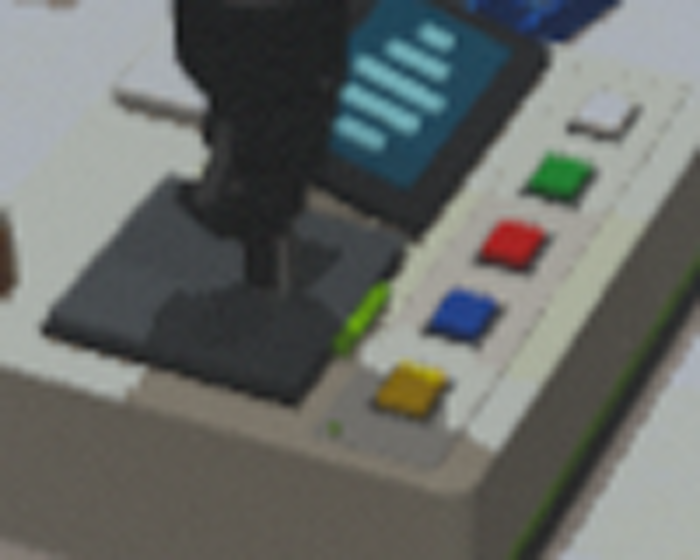

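The tip is now just above the lid at crop (270,288), consistent with a tip about 19 mm above the reported TCP. I'll take a few more small steps.

Emit:
{"op": "apply_moves", "data": {
  "steps": [
    {"translation":[0,0,0.003],"delta_rot":[0,0,0],"claw":0},
    {"translation":[0,0,0.003],"delta_rot":[0,0,0],"claw":0}
  ]
}}

```text
time: 12.28
ee_pos: [590.9, 5.8, 110.4]
ee_rot: [-3.14, 0.106, 0.0]
contact_force: [-0.4, 1.5, 0.5]
finger_gap: -0.001
grip_force: 0.0
```

Emit:
{"op": "apply_moves", "data": {
  "steps": [
    {"translation":[0,0,0.003],"delta_rot":[0,0,0],"claw":0},
    {"translation":[0,0,0.003],"delta_rot":[0,0,0],"claw":0}
  ]
}}

```text
time: 12.52
ee_pos: [591.0, 5.8, 109.9]
ee_rot: [-3.14, 0.106, -0.0]
contact_force: [-0.8, -0.1, 4.9]
finger_gap: -0.003
grip_force: 2.7
```

Contact at TCP z ≈ 110.3 (lid top 130), so the key tops should be at TCP z ≈ 104.3. Lifting and moving over the blue key.

Emit:
{"op": "apply_moves", "data": {
  "steps": [
    {"translation":[0,0,-0.05],"delta_rot":[0,0,0],"claw":0},
    {"translation":[0,0,-0.1],"delta_rot":[0,0,0],"claw":0},
    {"translation":[-0.1,0.03,-0.1],"delta_rot":[0,0,0],"claw":0},
    {"translation":[-0.2,0.07,-0.1],"delta_rot":[0,0,0],"claw":0},
    {"translation":[-0.277,0.094,-0.1],"delta_rot":[0,0,0],"claw":0},
    {"translation":[-0.277,0.094,-0.06],"delta_rot":[0,0,0],"claw":0},
    {"translation":[-0.277,0.094,-0.02],"delta_rot":[0,0,0],"claw":0},
    {"translation":[-0.277,0.094,0],"delta_rot":[0,0,0],"claw":0},
    {"translation":[-0.277,0.094,0],"delta_rot":[0,0,0],"claw":0}
  ]
}}

```text
time: 13.65
ee_pos: [506.1, -16.6, 109.0]
ee_rot: [-3.14, 0.106, 0.001]
contact_force: [0.5, -1.1, -0.4]
finger_gap: -0.0
grip_force: 0.0
```

Run:
```python
from h import *
from bench import arm
c=arm.camera("side");t=arm.camera("top");print(arm.sense()["contact_force"],arm.sense()["ee_pos"])
a=cv2.resize(c["pixels"][160:240,230:310],None,fx=5,fy=5,interpolation=2);b=cv2.resize(t["pixels"][150:230,240:320],None,fx=5,fy=5,interpolation=2)
cv2.imwrite("pics/s7.png",np.hstack([a,b]))
```

```text
[0.07716281 0.10430068 0.74558548] [506.28236339 -16.68436238 109.63716136]
```

View pics/s7.png

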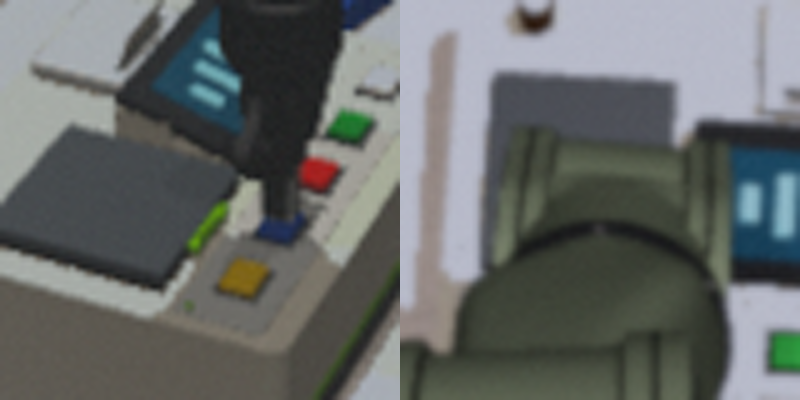

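The tip is over the blue key at crop (280,225), the lid is shut, and the red and yellow keys are clear. Pressing blue.

Emit:
{"op": "apply_moves", "data": {
  "steps": [
    {"translation":[0,0,0.01],"delta_rot":[0,0,0],"claw":0},
    {"translation":[0,0,0.017],"delta_rot":[0,0,0],"claw":0},
    {"translation":[0,0,0.021],"delta_rot":[0,0,0],"claw":0},
    {"translation":[0,0,0.024],"delta_rot":[0,0,0],"claw":0},
    {"translation":[0,0,0.027],"delta_rot":[0,0,0],"claw":0},
    {"translation":[0,0,0.027],"delta_rot":[0,0,0],"claw":0}
  ]
}}

```text
time: 14.5
ee_pos: [506.1, -16.7, 101.5]
ee_rot: [-3.14, 0.106, 0.0]
contact_force: [-0.7, 1.4, 2.1]
finger_gap: -0.001
grip_force: 1.5
```

Emit:
{"op": "apply_moves", "data": {
  "steps": [
    {"translation":[0,0,0.002],"delta_rot":[0,0,0],"claw":0},
    {"translation":[0,0,0.004],"delta_rot":[0,0,0],"claw":0},
    {"translation":[0,0,0.004],"delta_rot":[0,0,0],"claw":0}
  ]
}}

```text
time: 14.88
ee_pos: [506.1, -16.7, 100.3]
ee_rot: [-3.14, 0.106, -0.0]
contact_force: [-0.5, 0.2, 3.7]
finger_gap: 0.0
grip_force: 1.9
```

Emit:
{"op": "apply_moves", "data": {
  "steps": [
    {"translation":[0,0,0.002],"delta_rot":[0,0,0],"claw":0},
    {"translation":[0,0,0.002],"delta_rot":[0,0,0],"claw":0},
    {"translation":[0,0,0.002],"delta_rot":[0,0,0],"claw":0}
  ]
}}

```text
time: 15.25
ee_pos: [506.1, -16.7, 99.7]
ee_rot: [-3.14, 0.106, -0.0]
contact_force: [0.4, 0.8, 5.2]
finger_gap: -0.001
grip_force: 2.1
```

Blue is nearly fully down at 5.2 N, so it registered. Releasing it and moving to green, passing high over red.

Emit:
{"op": "apply_moves", "data": {
  "steps": [
    {"translation":[0,0,-0.01],"delta_rot":[0,0,0],"claw":0},
    {"translation":[0,0,-0.03],"delta_rot":[0,0,0],"claw":0},
    {"translation":[0,0,-0.1],"delta_rot":[0,0,0],"claw":0},
    {"translation":[0,0.1,-0.12],"delta_rot":[0,0,0],"claw":0},
    {"translation":[0,0.2,-0.12],"delta_rot":[0,0,0],"claw":0},
    {"translation":[0,0.3,-0.12],"delta_rot":[0,0,0],"claw":0},
    {"translation":[0,0.3867,-0.12],"delta_rot":[0,0,0],"claw":0},
    {"translation":[0,0.3867,-0.08],"delta_rot":[0,0,0],"claw":0},
    {"translation":[0,0.3867,-0.035],"delta_rot":[0,0,0],"claw":0},
    {"translation":[0,0.3867,-0.035],"delta_rot":[0,0,0],"claw":0},
    {"translation":[0,0.3867,-0.035],"delta_rot":[0,0,0],"claw":0}
  ]
}}

```text
time: 16.62
ee_pos: [498.4, -132.0, 110.3]
ee_rot: [-3.14, 0.105, 0.0]
contact_force: [0.5, -0.2, 0.5]
finger_gap: -0.002
grip_force: 0.0
```

Run:
```python
from h import *
p=np.load("pose.npy")
print(delta(world(p,KEYS)[3],p[2]))
```

```text
(array([ 0.0001,  0.0014, -0.0361]), array([-0.    ,  0.    ,  0.0003]))
```

On target over green. Pressing to z ≈ 99.7.

Emit:
{"op": "apply_moves", "data": {
  "steps": [
    {"translation":[0,0,0.01],"delta_rot":[0,0,0],"claw":0},
    {"translation":[0,0,0.017],"delta_rot":[0,0,0],"claw":0},
    {"translation":[0,0,0.022],"delta_rot":[0,0,0],"claw":0},
    {"translation":[0,0,0.026],"delta_rot":[0,0,0],"claw":0},
    {"translation":[0,0,0.03],"delta_rot":[0,0,0],"claw":0},
    {"translation":[0,0,0.0335],"delta_rot":[0,0,0],"claw":0},
    {"translation":[0,0,0.0345],"delta_rot":[0,0,0],"claw":0},
    {"translation":[0,0,0.0345],"delta_rot":[0,0,0],"claw":0}
  ]
}}

```text
time: 17.62
ee_pos: [498.3, -132.5, 99.9]
ee_rot: [-3.14, 0.106, -0.0]
contact_force: [-0.9, 1.6, 3.4]
finger_gap: 0.001
grip_force: 2.0
```

Emit:
{"op": "apply_moves", "data": {
  "steps": [
    {"translation":[0,0,0.0015],"delta_rot":[0,0,0],"claw":0},
    {"translation":[0,0,0.0015],"delta_rot":[0,0,0],"claw":0}
  ]
}}

```text
time: 17.88
ee_pos: [498.3, -132.5, 99.4]
ee_rot: [-3.14, 0.106, 0.0]
contact_force: [-0.2, 0.6, 3.8]
finger_gap: 0.001
grip_force: 2.2
```

Emit:
{"op": "apply_moves", "data": {
  "steps": [
    {"translation":[0,0,0],"delta_rot":[0,0,0],"claw":0}
  ]
}}

```text
time: 18.0
ee_pos: [498.3, -132.5, 99.4]
ee_rot: [-3.14, 0.106, 0.0]
contact_force: [-0.5, 1.1, 4.6]
finger_gap: 0.0
grip_force: 2.2
```

Emit:
{"op": "apply_moves", "data": {
  "steps": [
    {"translation":[0,0,-0.01],"delta_rot":[0,0,0],"claw":0},
    {"translation":[0,0,-0.03],"delta_rot":[0,0,0],"claw":0},
    {"translation":[0,0,-0.1],"delta_rot":[0,0,0],"claw":0},
    {"translation":[0,0.1,-0.1],"delta_rot":[0,0,0],"claw":0},
    {"translation":[0,0.1933,-0.1],"delta_rot":[0,0,0],"claw":0},
    {"translation":[0,0.1933,-0.08],"delta_rot":[0,0,0],"claw":0},
    {"translation":[0,0.1933,-0.036],"delta_rot":[0,0,0],"claw":0},
    {"translation":[0,0.1933,-0.036],"delta_rot":[0,0,0],"claw":0},
    {"translation":[0,0.1933,-0.026],"delta_rot":[0,0,0],"claw":0},
    {"translation":[0,0.1933,-0.018],"delta_rot":[0,0,0],"claw":0},
    {"translation":[0,0.1933,-0.013],"delta_rot":[0,0,0],"claw":0},
    {"translation":[0,0.1933,-0.009],"delta_rot":[0,0,0],"claw":0},
    {"translation":[0,0.1933,-0.005],"delta_rot":[0,0,0],"claw":0},
    {"translation":[0,0.1933,-0.0015],"delta_rot":[0,0,0],"claw":0},
    {"translation":[0,0.1933,0],"delta_rot":[0,0,0],"claw":0},
    {"translation":[0,0.1933,0],"delta_rot":[0,0,0],"claw":0}
  ]
}}

```text
time: 20.0
ee_pos: [494.4, -190.2, 99.4]
ee_rot: [-3.14, 0.106, -0.0]
contact_force: [-0.6, 3.0, 4.0]
finger_gap: -0.006
grip_force: 2.2
```

Emit:
{"op": "apply_moves", "data": {
  "steps": [
    {"translation":[0,0,0],"delta_rot":[0,0,0],"claw":0}
  ]
}}

```text
time: 20.12
ee_pos: [494.4, -190.3, 99.4]
ee_rot: [-3.14, 0.106, -0.0]
contact_force: [-0.3, 3.2, 5.1]
finger_gap: -0.001
grip_force: 2.2
```

Emit:
{"op": "apply_moves", "data": {
  "steps": [
    {"translation":[0,0,-0.01],"delta_rot":[0,0,0],"claw":0},
    {"translation":[0,0,-0.03],"delta_rot":[0,0,0],"claw":0},
    {"translation":[0,0,-0.15],"delta_rot":[0,0,0],"claw":0},
    {"translation":[0,0,-0.35],"delta_rot":[0,0,0],"claw":0},
    {"translation":[0,0.1,-0.5],"delta_rot":[0,0,0],"claw":0},
    {"translation":[0,0.3,-0.5],"delta_rot":[0,0,0],"claw":0},
    {"translation":[0,0.45,-0.5],"delta_rot":[0,0,0],"claw":0},
    {"translation":[0,0.45,-0.5],"delta_rot":[0,0,0],"claw":0},
    {"translation":[0,0.45,-0.5],"delta_rot":[0,0,0],"claw":0}
  ]
}}

```text
time: 21.25
ee_pos: [485.2, -324.6, 249.4]
ee_rot: [-3.139, 0.106, 0.0]
contact_force: [-0.2, 0.2, -0.5]
finger_gap: 0.002
grip_force: 0.0
```

Run:
```python
from h import *
from bench import arm
p=np.load("pose.npy");d=pickle.load(open("c0.pkl","rb"))
c=arm.camera("side");px=c["pixels"];s=arm.sense();print(s["ee_pos"],s["contact_force"])
h=cv2.cvtColor(px,cv2.COLOR_BGR2HSV)[195:215,262:282]
m=(h[...,1]>130)&(h[...,0]>30)&(h[...,0]<65)&(h[...,2]>60);ys,xs=np.nonzero(m)
print("lip",m.sum(),xs.mean()+262,ys.mean()+195,"shut",proj(c,lidpt(p,0,132,8,-3)),"0.05",proj(c,lidpt(p,.05,132,8,-3)))
df=cv2.absdiff(px,d["side"]["pixels"]).max(2)
for n,(u,v,r) in dict(keys=(293,195,22),vial=(218,195,7),beaker=(260,342,18),reagent=(194,322,18),jar=(345,163,10),rack=(295,157,10)).items():
    print(n,df[v-r:v+r,u-r:u+r].mean().round(1),(df[v-r:v+r,u-r:u+r]>50).sum())
```

```text
[ 485.49797005 -324.17026039  249.5419953 ] [0.02216007 0.09980267 0.81665972]
lip 29 271.13793103448273 204.86206896551724 shut [[271.67734174 205.27491051]] 0.05 [[271.47925924 203.60907449]]
keys 11.0 200
vial 3.5 0
beaker 3.3 0
reagent 3.1 0
jar 2.8 0
rack 2.9 0
```

```bash
python3 -c "
from bench import arm
print(arm.sign_off())"
```

```text
the job is handed in; nothing more can be done
None
```

The lid is shut and the blue, green and white keys were pressed in that order to 4–5 N each and released; the vial and bench items look unmoved in the last side image, the cuvette is hidden under the lid, and the job is handed in.

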